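Hold the empty long cell in the photometer's light path for the blank reading

ROBOT

A 6-joint arm with a two-finger parallel gripper is mounted at the origin on a cart in front of the work surface, level with it; the furniture and walls round the work are solid. World frame = base frame: x ahead of the robot, y to its left, z up, the work surface at z = 0. Lengths are in mm, angles in rad, forces in N, time in s.
With the tool pointing down it reaches from about 350 to 975 mm from the base axis. Payload 7.1 kg.
Tool frame: the origin (TCP) lies between the finger pads; the fingertips stand 8 mm ahead of it and the grasp point (between the pads) lies 11 mm behind it; x points along the fingers, y is the direction in which the jaws open and shut, and the axes are right-handed (so a half turn about x gives the same grasp; the last joint's range is limited). The gripper opens to 88 mm and grips with 3 to 60 N. Pads are 20 mm wide; open, the fingers measure 115 mm over their backs; the gripper's body (75 mm by 178 mm) begins 61 mm behind the grasp point.
Start: joints at [-1.26, 0.423, 1.63, -0, 1.089, -0.019], TCP at [202.426, -591.294, 230.675] pointing down, gripper open.
Joint ranges: [-3, 3], [-0.9, 2.11], [0.09, 2.58], [-1.31, 4.45], [0.11, 2.69], [-2.54, 2.54]. Speed limits (rad/s): [2.39, 2.39, 3.01, 3.14, 3.14, 3.14].

INTERFACE

Orientations are given as a rotation vector (axis times angle).
In Python, from workcell import ctrl gives the robot as it stands.
- The arm moves only by the tool apply_moves, never from a script. Its argument "increments" is a list of rows, each an object with "gripper": the opening in per cent of the stroke, from 0 (shut) to 100 (fully open); "delta_pos": the shift along the tool's x, y, z in cm, a list of three; "dr": the turn, a rotation vector about the tool's x, y, z in rad, a list of three. In form: [{"gripper": gripper, "delta_pos": [dx, dy, dz], "dr": [ax, ay, az]}, ...]. A call has exactly 5 rows; each row shifts and turns the commanded pose from where the row before left it, along the tool's axes as they then stand; what a row does not reach is not made up. A row lasts 1/12 s, in which the tool goes at most 41.7 mm and 7.16 degrees, less where a joint would pass 70% of its speed; a pose out of reach is approached as far as the arm can. A call with a gripper value outside its range is refused whole. The fingers move at their own pace and stop on an object; the grip force is fixed at half the most. Time passes only in rows, so rows that do not move let the fingers close, or fill a call up. It gives the time, the measured TCP pose, the force and the opening at its end, in the units of the state.
- ctrl.get_obs(): the state, without advancing time (a new reading comes with each control period).
- ctrl.get_image(name): name is "scene" or "top" or "wrist"; returns a dict with "img" (400x640x3 uint8, red, green, blue), "range_z" (400x640 float32, mm along the optical axis (not along the pixel's ray), 0 where there is no reading), "mtx" (3x3 intrinsics, pixels), "rvec" (rotation vector, rad) and "tvec" (3), from world to camera coordinates, as OpenCV has them. Camera axes: x right, y down, z forward; pixel columns grow to the right and rows downward; lengths in mm; the calibration is good to about 2 mm. A picture is of the moment at which its call begins.
- ctrl.close_job(): hands the job in, once; it reports no verdict.
The state is a dict: "t": time; "qpos": joint angles; "qvel": joint speeds; "joint_torque": joint torques, N m; "ee_pos": TCP position; "orientation": TCP orientation; "ft_force": force on the tool from outside, world axes, zero at the start; "moment": the same for the moment, N m; "width": finger opening in mm.
Only numpy, scipy, OpenCV 4.12 (cv2) and the standard library are available. Lean on these libraries where they do the work, as an engineer would, in place of code of your own. Each camera call takes 0.05 s, during which the arm holds its last target. There are 200 camera calls.

TASK

Prepare the blank reading on the open photometer: set the loose round cover with its knob upwards onto the open round reference chamber so that it sits fully down and level, and let go of it. Then take the longer of the two glass cells out of the rack, gripping it only by its two frosted sides and never touching its clear end windows, and hold it upright and centred in the light path midway between the two lenses, its clear windows facing the lenses and touching neither photometer nor rack. Finish while still holding it there; leave the short cell, the bottle, the petri dish and the slide box where they are.

Things in the scene. Friction and masses are not known exactly. Their poses are not given: they have to be found in the camera images.
- photometer: Fixed open photometer: grey base plate 100 mm (x) by 330 mm (y), 18 mm thick. On it along its y axis stand two white housings (76 mm in x, 50 mm in y, top 92 mm above the worktop), centred at y = +125 mm (lamp) and y = -25 mm (detector), each with a black round lens snout 32 mm across, 10 mm long, facing the other, leaving an 80 mm gap between the snouts; at y = -125 mm a black round open reference chamber. Origin: centre of the underside, on the worktop; z up.
- beam (a point): Midpoint of the light path, half-way between the two lenses, 70 mm above the worktop (52 mm above the base plate) and at y = +50 mm of the photometer; the light runs along this point's y axis; z up.
- chamber_rim (a point): Centre of the top of the reference chamber's rim: open round cup of 62 mm outer and 52 mm inner diameter, wall 5 mm, inside 46 mm deep; the rim is level, 68 mm above the worktop. The detector housing's near side is 44 mm from the rim's outer edge along +y of the photometer and stands 24 mm higher than the rim; the sides towards +x and -x are free.
- cover: Loose round grey plastic cover, about 80 g, lying knob up: disc 66 mm in diameter and 6 mm thick, under it a chamfered locating boss 46 mm in diameter and 5 mm high that enters the chamber, on top a round knob 20 mm in diameter and 28 mm high. Origin: centre of the boss's underside; disc underside at z = 5 mm, disc top and foot of the knob at z = 11 mm, knob top at z = 39 mm.
- cover_knob (a point): Centre of the cover's knob, half-way up it (25 mm above the cover's origin).
- cover_seat (a point): Centre of the underside of the cover's disc (5 mm above the cover's origin), which comes to lie on the rim: when seated it is at the centre of the rim.
- rack: Fixed grey cell rack, block 46 mm (x) by 122 mm (y), 24 mm high, with two equal rectangular wells (18.5 mm in x, 28.5 mm in y, 18 mm deep, floor 6 mm above the worktop) at y = +30 mm and y = -30 mm. Origin: centre of the underside; z up.
- long_cell_center (a point): Centre of the longer, open-topped glass cell, about 40 g, half-way up it: 16 mm (x) by 26 mm (y), 60 mm high. Its two large frosted (milky) sides, 16 mm apart, face its +x and -x; its two clear windows face its +y and -y. It stands upright in one of the rack's two wells (either one), its y axis along the rack's y axis; 42 mm of it stand above the rack.
- long_cell: The longer cell itself; origin at the centre of its underside, axes as for its centre point.
- long_cell_window_a: Clear window on the -y end of the long cell, 11 mm wide, 54 mm high, standing out by 0.75 mm from the frosted sides' edges; origin at the window's centre.
- long_cell_window_b: Clear window on the +y end of the long cell, likewise.
- short_cell_center (a point): Centre of the short glass cell, half-way up it: 16 mm by 16 mm, 60 mm high, standing in the other well, loosely; to be left there.
- bottle: Bystander: small brown bottle with white cap, 28 mm in diameter, 55 mm high. Origin: centre of the underside.
- dish: Bystander: clear petri dish, 69 mm in diameter, 15 mm high. Origin: centre of the underside.
- slides: Bystander: beige cardboard slide box 60 mm (x) by 90 mm (y), 32 mm high. Origin: centre of the underside.
There are look-alikes about, which are no part of the job. Leave any orange or yellow look-alike of the long_cell alone.

How it is judged:
By the outcome, as a careful person would: the job done as asked, in the order asked, and still so for the second after the job is handed in, while the arm keeps its last pose, push and grip.
It also fails if it takes over 53 s, if anything falls off the work surface, if the arm or the gripper's body presses on something with over 40 N, if the wrist force passes 120 N, or if a joint passes its speed limit or range.

## Working session

There is one attempt and no reset: what is moved stays moved. The work goes in short steps, Python scripts to look and compute and a tool call to move; the robot and the scene stay as the last step left them, time stands still between calls to the robot, and variables do not carry over. Pictures are saved under pics/ and viewed, about 8 in all and at most 12, crops included, and the job is handed in when it is done.

Besides the shell and the picture viewer there is one more tool, called after "Request:" as a command line: name --argument value ..., lists and objects as JSON in quotes. apply_moves: Moves the arm, as the interface text tells. Its arguments: {"type":"object","properties":{"increments":{"type":"array","items":{"type":"object","properties":{"gripper":{"type":"number"},"delta_pos":{"type":"array","items":{"type":"number"}},"dr":{"type":"array","items":{"type":"number"}}}}}},"required":["increments"]}

```bash
mkdir -p pics; ls; cat > h.py <<'E'
import numpy as np, cv2
from workcell import ctrl
def grab(n):
    d=ctrl.get_image(n); R=cv2.Rodrigues(np.array(d["rvec"],float))[0]; t=np.array(d["tvec"],float).ravel(); K=np.array(d["mtx"],float)
    return d["img"],d["range_z"],K,R,t
def ray(K,R,t,u,v,z):
    c=-R.T@t; r=R.T@np.linalg.solve(K,[u,v,1.]); return c+r*(z-c[2])/r[2]
def cloud(rz,K,R,t):
    v,u=np.mgrid[:rz.shape[0],:rz.shape[1]]
    p=np.stack([(u-K[0,2])/K[0,0]*rz,(v-K[1,2])/K[1,1]*rz,rz],-1)
    return (p-t)@R
def proj(K,R,t,P):
    q=(K@(R@np.array(P,float)+t)); return q[:2]/q[2]
def save(n,im): cv2.imwrite("pics/"+n,cv2.cvtColor(im,cv2.COLOR_RGB2BGR))
E
python3 - <<'E'
from h import *
for n in("scene","top"):
    im,rz,K,R,t=grab(n); save(n+"0.png",im); np.savez(n+"0.npz",im=im,rz=rz,K=K,R=R,t=t)
    print(n,K[0,0],(-R.T@t).round(),R[2].round(2),(rz>0).mean())
o=ctrl.get_obs(); print(o)
E
```

```text
pics
scene 414.7982692074168 [-256. -388.  575.] [ 0.77  0.39 -0.5 ] 0.99608984375
top 442.85556081333 [ 422.   16. 1302.] [ 0.09  0.   -1.  ] 0.99602734375
{'t': 0.1, 'qpos': array([-1.26002398e+00,  4.23757369e-01,  1.63060268e+00, -6.98579616e-06,
        1.08859313e+00, -1.89927417e-02]), 'qvel': array([ 0.00134469, -0.00236543, -0.00136788,  0.00076593,  0.0004741 ,
       -0.00027229]), 'joint_torque': array([-1.70308180e-03, -5.45614922e+01, -2.74324733e+01,  6.44608727e-02,
        1.88227231e-02, -1.65923160e-05]), 'ee_pos': array([ 202.26609522, -590.85167531,  229.98810634]), 'orientation': array([ 2.04318786,  0.34140428, -2.04361024]), 'ft_force': array([ 0.56682636, -0.1920193 , -0.28186039]), 'moment': array([-0.00510434,  0.03437734, -0.04008368]), 'width': 88.13284813023616}
```

View pics/top0.png

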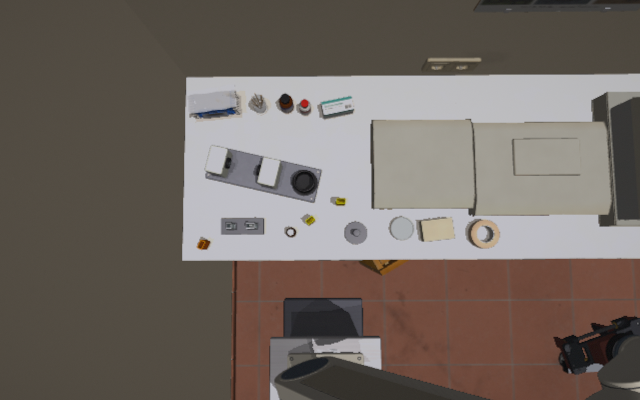

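View pics/scene0.png

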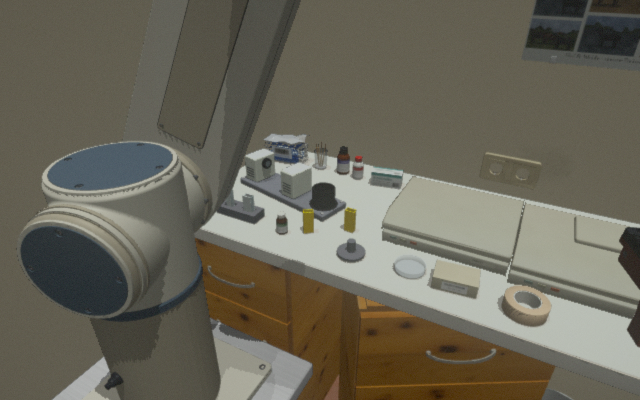

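Top view: photometer strip (207–320, 145–200), chamber at (304,182), cover at (355,233), rack at (243,226) with two cells, and orange and yellow look-alikes at (203,244), (310,220) and (340,201). The scene view agrees with this. Next I measure.

```bash
python3 - <<'E'
from h import *
d=np.load("top0.npz"); im,rz,K,R,t=[d[k] for k in("im","rz","K","R","t")]
P=cloud(rz,K,R,t)
def reg(n,u0,u1,v0,v1,z0,z1):
    s=P[v0:v1,u0:u1]; m=(s[...,2]>z0)&(s[...,2]<z1); 
    m8=m.astype(np.uint8); vv,uu=np.nonzero(m)
    q=s[m]; 
    if len(q)<4: print(n,len(q)); return
    r=cv2.minAreaRect(q[:,:2].astype(np.float32)); print(n,len(q),"z",np.median(q[:,2]).round(1),"rect",np.round(r[0],1),np.round(r[1],1),round(r[2],1))
reg("table",200,230,205,215,-20,20)
reg("base",200,325,140,205,10,26)
reg("housA",200,235,140,180,80,105); reg("housB",250,285,150,190,80,105)
reg("rim",288,322,165,200,55,78)
reg("coverdisc",338,372,216,250,6,20); reg("knob",338,372,216,250,28,50)
reg("rack",215,270,214,240,16,32); reg("cells",215,270,214,240,35,80)
reg("cellL",215,240,214,240,35,80); reg("cellR",240,270,214,240,35,80)
reg("dish",385,418,212,245,6,25); reg("slides",418,460,214,246,20,45)
s=P[214:240,218:268,2].round().astype(int)
for r in s[2:24]: print(*r[4:46])
b=im[210:240,212:272]; save("rack.png",cv2.resize(b,None,fx=10,fy=10,interpolation=cv2.INTER_CUBIC))
E
```

```text
table 299 z 0.6 rect [522.2 322.3] [87.1 27.4] 89.6
base 2325 z 19.4 rect [645.6 174.8] [330.7 140.7] 76.8
housA 530 z 92.2 rect [653.5 295.2] [60.5 76.4] 77.4
housB 528 z 92.2 rect [621.1 159.3] [60.1 76. ] 77.1
rim 136 z 68.6 rect [597.1  57.1] [60.  59.2] 0.6
coverdisc 375 z 12.3 rect [452.1 -92.8] [89.4 88. ] 79.4
knob 36 z 40.8 rect [451.3 -90.8] [17.5 14.4] 89.4
rack 547 z 24.9 rect [470.8 237.7] [121.4  43.6] 89.6
cells 78 z 63.1 rect [472.  234.8] [80.8 14.2] 89.7
cellL 37 z 60.4 rect [472.1 267.4] [14.2 15.5] 0.5
cellR 41 z 64.0 rect [471.8 207.9] [27.1 14.2] 89.9
dish 459 z 16.1 rect [ 461.4 -220.4] [82.9 82.4] 85.8
slides 674 z 33.0 rect [ 459.  -323.4] [59.9 91. ] 6.7
0 1 -1 0 -1 1 4 3 -3 1 3 -2 0 4 1 2 1 2 0 -4 1 3 -2 0 2 1 3 -1 2 -4 1 -1 0 -1 4 4 -5 0 -2 0 5 2
-1 1 -2 3 0 -4 2 1 2 -4 -3 1 -1 4 -5 4 -1 -1 2 1 -2 -4 6 2 1 0 -3 1 4 4 -1 1 -2 0 3 0 7 -2 -4 4 -2 -2
-1 -1 3 2 1 -3 -2 5 0 2 -1 -1 -3 0 -2 5 -1 1 3 4 2 0 5 -2 -3 -2 5 -3 4 -1 1 0 -1 2 2 8 -3 2 1 2 -3 1
26 29 28 29 25 24 25 25 26 25 30 24 26 27 23 31 20 33 28 23 25 22 21 27 27 24 29 26 28 25 29 22 30 23 21 23 25 2
[... 1485 characters left out ...]
23 28 23 25 24 27 24 27 25 21 12
26 21 26 25 27 29 24 27 25 28 22 28 23 25 30 23 25 27 26 23 19 1302 28 28 24 23 21 25 25 23 23 26 26 26 23 26 24 27 24 24 25 12
21 22 26 25 27 24 24 25 23 28 25 27 27 23 27 26 25 24 27 27 27 25 24 28 22 23 24 24 27 27 23 21 27 20 26 23 23 25 25 25 26 15
27 24 22 23 23 24 27 28 20 23 24 25 25 23 27 26 25 27 27 27 24 20 21 31 28 29 26 27 24 22 23 25 22 23 26 29 22 19 17 20 15 13
10 1 -3 0 4 1 2 2 0 2 -1 -1 1 7 2 0 5 2 2 0 -3 1302 -2 5 0 2 -2 0 0 0 1 1 3 -1 4 4 1 0 1 4 -2 -2
7 0 -1 0 2 2 0 1 2 1 -3 -1 -2 -2 1 2 5 1 -3 1 2 -1 -2 3 -5 5 -2 4 -3 2 1 -3 0 1 0 1 -1 4 3 0 2 3
3 -3 -3 1 2 3 -1 8 4 4 -1 4 3 1 0 2 0 3 4 3 -2 4 1 3 -6 -1 0 0 -1 6 -1 0 1 3 1 1 0 2 3 -1 2 6
```

View pics/rack.png

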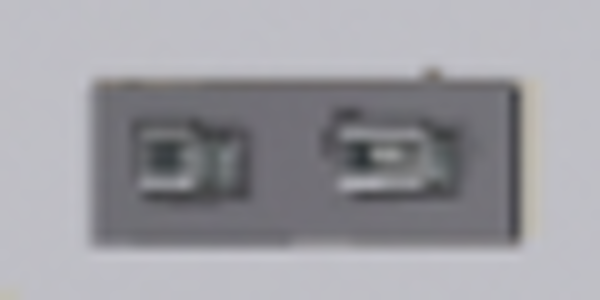

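```bash
cat >> h.py <<'E'
from scipy.spatial.transform import Rotation as Ro
def tgtR(yaw):  # jaw (tool y) along world direction yaw, x down
    x=np.array([0,0,-1.]); y=np.array([np.cos(yaw),np.sin(yaw),0]); return np.c_[x,y,np.cross(x,y)]
def plan(pos,yawdeg,n,step=3.9,maxrot=.11):
    o=ctrl.get_obs(); R0=Ro.from_rotvec(o["orientation"]).as_matrix(); p0=np.array(o["ee_pos"])
    yw=np.radians(yawdeg)
    R1=min((tgtR(yw),tgtR(yw+np.pi)),key=lambda r:np.arccos(np.clip((np.trace(R0.T@r)-1)/2,-1,1)))
    dr=Ro.from_matrix(R0.T@R1).as_rotvec(); d=np.array(pos,float)-p0
    print("t",round(o["t"],2),"pos",p0.round(1),"jaw",R0[:,1].round(3),"x",R0[:,0].round(3),"w",round(o["width"],1),"F",np.round(o["ft_force"],1),"d",d.round(1),"rot",np.degrees(np.linalg.norm(dr)).round(1),"minrows",np.ceil(np.linalg.norm(d)/10/step),np.ceil(np.linalg.norm(dr)/maxrot))
    R=R0.copy()
    for i in range(n):
        print(" dpos",(R.T@d/n/10).round(2).tolist(),"dr",(dr/n).round(4).tolist()); R=R@Ro.from_rotvec(dr/n).as_matrix()
E
python3 -c "
from h import *
plan([440,-92,190],-13.2,15)"
```

```text
t 0.1 pos [ 202.3 -590.9  230. ] jaw [ 0.324 -0.946 -0.001] x [-0.     0.001 -1.   ] w 88.1 F [ 0.6 -0.2 -0.3] d [237.7 498.9 -40. ] rot 57.9 minrows 15.0 10.0
 dpos [0.27, -2.63, -2.58] dr [-0.0674, -0.0, 0.0001]
 dpos [0.27, -2.45, -2.75] dr [-0.0674, -0.0, 0.0001]
 dpos [0.27, -2.26, -2.91] dr [-0.0674, -0.0, 0.0001]
 dpos [0.27, -2.06, -3.05] dr [-0.0674, -0.0, 0.0001]
 dpos [0.27, -1.85, -3.18] dr [-0.0674, -0.0, 0.0001]
 dpos [0.27, -1.63, -3.3] dr [-0.0674, -0.0, 0.0001]
 dpos [0.27, -1.41, -3.4] dr [-0.0674, -0.0, 0.0001]
 dpos [0.27, -1.18, -3.49] dr [-0.0674, -0.0, 0.0001]
 dpos [0.27, -0.94, -3.56] dr [-0.0674, -0.0, 0.0001]
 dpos [0.27, -0.7, -3.62] dr [-0.0674, -0.0, 0.0001]
 dpos [0.27, -0.45, -3.66] dr [-0.0674, -0.0, 0.0001]
 dpos [0.27, -0.2, -3.68] dr [-0.0674, -0.0, 0.0001]
 dpos [0.27, 0.05, -3.68] dr [-0.0674, -0.0, 0.0001]
 dpos [0.27, 0.29, -3.67] dr [-0.0674, -0.0, 0.0001]
 dpos [0.27, 0.54, -3.64] dr [-0.0674, -0.0, 0.0001]
```

Request:
apply_moves --increments '[{"gripper":100,"delta_pos":[0.27,-2.63,-2.58],"dr":[-0.067,0,0]},{"gripper":100,"delta_pos":[0.27,-2.45,-2.75],"dr":[-0.067,0,0]},{"gripper":100,"delta_pos":[0.27,-2.26,-2.91],"dr":[-0.067,0,0]},{"gripper":100,"delta_pos":[0.27,-2.06,-3.05],"dr":[-0.067,0,0]},{"gripper":100,"delta_pos":[0.27,-1.85,-3.18],"dr":[-0.067,0,0]}]'

```text
t: 0.52
ee_pos: [282.0, -423.4, 216.7]
orientation: [1.837, 0.637, -1.837]
ft_force: [1.2, -0.3, -0.2]
width: 88.4
```

Request:
apply_moves --increments '[{"gripper":100,"delta_pos":[0.27,-1.63,-3.3],"dr":[-0.067,0,0]},{"gripper":100,"delta_pos":[0.27,-1.41,-3.4],"dr":[-0.067,0,0]},{"gripper":100,"delta_pos":[0.27,-1.18,-3.49],"dr":[-0.067,0,0]},{"gripper":100,"delta_pos":[0.27,-0.94,-3.56],"dr":[-0.067,0,0]},{"gripper":100,"delta_pos":[0.27,-0.7,-3.62],"dr":[-0.067,0,0]}]'

```text
t: 0.93
ee_pos: [361.6, -257.4, 203.5]
orientation: [1.614, 0.885, -1.614]
ft_force: [0.6, 0.1, 0.6]
width: 87.8
```

Request:
apply_moves --increments '[{"gripper":100,"delta_pos":[0.27,-0.45,-3.66],"dr":[-0.067,0,0]},{"gripper":100,"delta_pos":[0.27,-0.2,-3.68],"dr":[-0.067,0,0]},{"gripper":100,"delta_pos":[0.27,0.05,-3.68],"dr":[-0.067,0,0]},{"gripper":100,"delta_pos":[0.27,0.29,-3.67],"dr":[-0.067,0,0]},{"gripper":100,"delta_pos":[0.27,0.54,-3.64],"dr":[-0.067,0,0]}]'

```text
t: 1.35
ee_pos: [441.7, -91.4, 190.0]
orientation: [1.379, 1.09, -1.379]
ft_force: [0.2, -0.0, -1.0]
width: 87.9
```

```bash
python3 - <<'E'
from h import *
im,rz,K,R,t=grab("wrist"); save("w1.png",im); np.savez("w1.npz",im=im,rz=rz,K=K,R=R,t=t)
print(K[0,0],(-R.T@t).round(),R[2].round(2))
P=cloud(rz,K,R,t); z=P[...,2]
near=(np.hypot(P[...,0]-452,P[...,1]+92)<60)&(rz>0)
for a,b in((36,44),(8,15)):
    m=near&(z>a)&(z<b); q=P[m]
    if len(q)>9:
        (c,r)=cv2.minEnclosingCircle(q[:,:2].astype(np.float32)); print(len(q),np.median(q[:,2]),np.round(c,1),round(r,1),q.mean(0).round(1))
plan([451,-91,150],-13.2,5)
E
```

```text
341.81459745950497 [460. -15. 344.] [-0.07 -0.28 -0.96]
337 38.053982573645705 [450.6 -91. ] 9.6 [450.7 -90.9  38.1]
2846 10.320324639112682 [450.4 -91. ] 32.8 [450.8 -89.5  10.3]
t 1.4 pos [444.  -87.3 189.8] jaw [ 0.974 -0.224  0.001] x [ 0.001  0.002 -1.   ] w 87.4 F [ 1.4  2.7 -0.1] d [  7.   -3.7 -39.8] rot 0.3 minrows 2.0 1.0
 dpos [0.8, 0.15, 0.04] dr [0.0008, -0.0004, -0.0001]
 dpos [0.8, 0.15, 0.04] dr [0.0008, -0.0004, -0.0001]
 dpos [0.8, 0.15, 0.04] dr [0.0008, -0.0004, -0.0001]
 dpos [0.8, 0.15, 0.04] dr [0.0008, -0.0004, -0.0001]
 dpos [0.8, 0.15, 0.04] dr [0.0008, -0.0004, -0.0001]
```

View pics/w1.png

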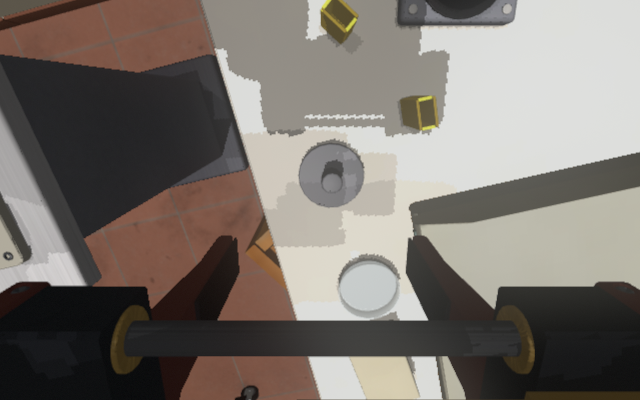

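Wrist view: the cover is at (331,175) with its knob at (332,180), upright. Depth puts the disc and knob centre at about (450.6, -91), with heights 10 and 38 mm as expected. I descend partway and check again.

Request:
apply_moves --increments '[{"gripper":100,"delta_pos":[3,0.35,0.1],"dr":[0,0,0]},{"gripper":100,"delta_pos":[3,0.35,0.1],"dr":[0,0,0]},{"gripper":60,"delta_pos":[3,0.3,0.1],"dr":[0,0,0]},{"gripper":60,"delta_pos":[3,0,0],"dr":[0,0,0]},{"gripper":60,"delta_pos":[1,0,0],"dr":[0,0,0]}]'

```text
t: 1.82
ee_pos: [448.3, -98.0, 56.9]
orientation: [1.379, 1.093, -1.385]
ft_force: [-1.3, -0.1, -0.1]
width: 71.2
```

Request:
apply_moves --increments '[{"gripper":60,"delta_pos":[0,0,0],"dr":[0,0,0]},{"gripper":60,"delta_pos":[0,0,0],"dr":[0,0,0]},{"gripper":60,"delta_pos":[0,0,0],"dr":[0,0,0]},{"gripper":60,"delta_pos":[0,0,0],"dr":[0,0,0]},{"gripper":60,"delta_pos":[0,0,0],"dr":[0,0,0]}]'

```text
t: 2.23
ee_pos: [451.4, -98.8, 61.6]
orientation: [1.382, 1.086, -1.379]
ft_force: [-0.3, 0.6, -0.5]
width: 52.8
```

```bash
python3 - <<'E'
from h import *
plan([450.7,-91,22],-13.2,5)
im,rz,K,R,t=grab("wrist")
P=cloud(rz,K,R,t); z=P[...,2]
near=(np.hypot(P[...,0]-452,P[...,1]+92)<40)&(rz>0)
for a,b in((34,44),(6,15)):
    q=P[near&(z>a)&(z<b)]
    if len(q)>9:
        (c,r)=cv2.minEnclosingCircle(q[:,:2].astype(np.float32)); print(len(q),np.median(q[:,2]),np.round(c,1),round(r,1))
E
```

```text
t 2.23 pos [451.4 -98.8  61.6] jaw [ 0.972 -0.234  0.003] x [ 0.003 -0.001 -1.   ] w 52.8 F [-0.3  0.6 -0.5] d [ -0.7   7.8 -39.6] rot 0.4 minrows 2.0 1.0
 dpos [0.79, -0.05, -0.15] dr [-0.0011, 0.0, -0.0005]
 dpos [0.79, -0.05, -0.15] dr [-0.0011, 0.0, -0.0005]
 dpos [0.79, -0.05, -0.15] dr [-0.0011, 0.0, -0.0005]
 dpos [0.79, -0.05, -0.15] dr [-0.0011, 0.0, -0.0005]
 dpos [0.79, -0.05, -0.15] dr [-0.0011, 0.0, -0.0005]
933 38.17858000747915 [450.3 -91.2] 10.0
6638 10.32278795808217 [450.4 -91.4] 33.0
```

Request:
apply_moves --increments '[{"gripper":60,"delta_pos":[0,-0.1,-0.4],"dr":[0,0,0]},{"gripper":60,"delta_pos":[1,-0.1,-0.35],"dr":[0,0,0]},{"gripper":60,"delta_pos":[1.5,0,0],"dr":[0,0,0]},{"gripper":60,"delta_pos":[1.4,0,0],"dr":[0,0,0]},{"gripper":60,"delta_pos":[0,0,0],"dr":[0,0,0]}]'

```text
t: 2.7
ee_pos: [450.4, -90.4, 19.8]
orientation: [1.381, 1.089, -1.381]
ft_force: [0.2, 0.1, 0.6]
width: 52.9
```

Request:
apply_moves --increments '[{"gripper":30,"delta_pos":[0,0,0],"dr":[0,0,0]},{"gripper":30,"delta_pos":[0,0,0],"dr":[0,0,0]},{"gripper":30,"delta_pos":[0,0,0],"dr":[0,0,0]},{"gripper":30,"delta_pos":[0,0,0],"dr":[0,0,0]},{"gripper":30,"delta_pos":[0,0,0],"dr":[0,0,0]}]'

```text
t: 3.12
ee_pos: [450.3, -90.7, 21.3]
orientation: [1.381, 1.088, -1.381]
ft_force: [0.3, 0.2, 0.3]
width: 26.8
```

```bash
python3 -c "
from h import *
plan([450.5,-91.1,22],-13.2,1)"
```

```text
t 3.12 pos [450.3 -90.7  21.3] jaw [ 0.972 -0.234  0.   ] x [ 0. -0. -1.] w 26.8 F [0.3 0.2 0.3] d [ 0.2 -0.4  0.7] rot 0.3 minrows 1.0 1.0
 dpos [-0.07, 0.03, 0.03] dr [-0.0056, 0.0, -0.0002]
```

Request:
apply_moves --increments '[{"gripper":0,"delta_pos":[0,0,0],"dr":[0,0,0]},{"gripper":0,"delta_pos":[0,0,0],"dr":[0,0,0]},{"gripper":0,"delta_pos":[0,0,0],"dr":[0,0,0]},{"gripper":0,"delta_pos":[0,0,0],"dr":[0,0,0]},{"gripper":0,"delta_pos":[0,0,0],"dr":[0,0,0]}]'

```text
t: 3.53
ee_pos: [450.4, -90.8, 21.3]
orientation: [1.381, 1.088, -1.381]
ft_force: [-0.3, -0.4, 2.3]
width: 19.3
```

Request:
apply_moves --increments '[{"gripper":0,"delta_pos":[-1,0,0],"dr":[0,0,0]},{"gripper":0,"delta_pos":[-2.5,0,0],"dr":[0,0,0]},{"gripper":0,"delta_pos":[-3.5,0,0],"dr":[0,0,0]},{"gripper":0,"delta_pos":[-3.5,0,0],"dr":[0,0,0]},{"gripper":0,"delta_pos":[-2.5,0,0],"dr":[0,0,0]}]'

```text
t: 3.95
ee_pos: [450.5, -90.8, 154.1]
orientation: [1.382, 1.087, -1.38]
ft_force: [0.5, 0.8, -1.3]
width: 19.5
```

```bash
python3 -c "
from h import *
plan([575,-35,150],-13.2,5)
im,rz,K,R,t=grab('wrist');save('w2.png',im)
P=cloud(rz,K,R,t); z=P[...,2]
q=P[(np.hypot(P[...,0]-597,P[...,1]-57)<45)&(z>62)&(z<75)&(rz>0)]
print(len(q), q.mean(0) if len(q) else 0, cv2.minEnclosingCircle(q[:,:2].astype(np.float32)))"
```

```text
t 3.95 pos [450.5 -90.8 154.1] jaw [ 0.972 -0.234  0.002] x [ 0.002 -0.    -1.   ] w 19.5 F [ 0.5  0.8 -1.3] d [124.5  55.8  -4.1] rot 0.3 minrows 4.0 1.0
 dpos [0.09, 2.16, -1.67] dr [-0.0011, -0.0, -0.0003]
 dpos [0.08, 2.16, -1.67] dr [-0.0011, -0.0, -0.0003]
 dpos [0.08, 2.16, -1.66] dr [-0.0011, -0.0, -0.0003]
 dpos [0.08, 2.16, -1.66] dr [-0.0011, -0.0, -0.0003]
 dpos [0.08, 2.17, -1.66] dr [-0.0011, -0.0, -0.0003]
0 0 ((0.0, 0.0), 0.0)
```

View pics/w2.png

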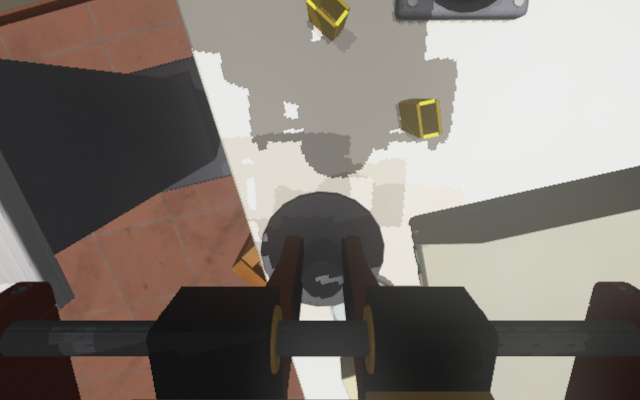

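Cover is held level at (322,248); the chamber is at the upper right of the frame. I move it towards the chamber.

Request:
apply_moves --increments '[{"gripper":0,"delta_pos":[0.1,2.2,-1.7],"dr":[0,0,0]},{"gripper":0,"delta_pos":[0.1,2.2,-1.7],"dr":[0,0,0]},{"gripper":0,"delta_pos":[0.1,2.2,-1.7],"dr":[0,0,0]},{"gripper":0,"delta_pos":[0,2.2,-1.6],"dr":[0,0,0]},{"gripper":0,"delta_pos":[0,2,-1.6],"dr":[0.005,0,0]}]'

```text
t: 4.42
ee_pos: [575.7, -34.7, 148.5]
orientation: [1.385, 1.085, -1.384]
ft_force: [0.1, -0.3, -1.6]
width: 19.5
```

Request:
apply_moves --increments '[{"gripper":0,"delta_pos":[0,0,0],"dr":[0,0,0]},{"gripper":0,"delta_pos":[0,0,0],"dr":[0,0,0]},{"gripper":0,"delta_pos":[0,0,0],"dr":[0,0,0]},{"gripper":0,"delta_pos":[0,0,0],"dr":[0,0,0]},{"gripper":0,"delta_pos":[0,0,0],"dr":[0,0,0]}]'

```text
t: 4.83
ee_pos: [573.5, -35.7, 148.2]
orientation: [1.384, 1.086, -1.386]
ft_force: [-0.0, -0.5, 0.1]
width: 19.5
```

```bash
python3 -c "
from h import *
plan([597,57,135],-13.2,5)
im,rz,K,R,t=grab('wrist');save('w3.png',im);np.savez('w3.npz',im=im,rz=rz,K=K,R=R,t=t)
P=cloud(rz,K,R,t); z=P[...,2]
q=P[(np.hypot(P[...,0]-597,P[...,1]-57)<45)&(z>64)&(z<72)&(rz>0)]
print('rim',len(q), q.mean(0) if len(q) else 0, cv2.minEnclosingCircle(q[:,:2].astype(np.float32)),cv2.fitEllipse(cv2.convexHull(q[:,:2].astype(np.float32))))
for c in((653,295),(621,159)):
    q=P[(np.hypot(P[...,0]-c[0],P[...,1]-c[1])<70)&(z>88)&(z<96)&(rz>0)]
    print('hous',len(q), cv2.minAreaRect(q[:,:2].astype(np.float32)) if len(q) else 0)
"
```

```text
t 4.83 pos [573.5 -35.7 148.2] jaw [ 0.971 -0.239 -0.001] x [-0.001  0.    -1.   ] w 19.5 F [-0.  -0.5  0.1] d [ 23.5  92.7 -13.2] rot 0.6 minrows 3.0 1.0
 dpos [0.26, 0.01, -1.91] dr [-0.0023, 0.0, 0.0002]
 dpos [0.26, 0.02, -1.91] dr [-0.0023, 0.0, 0.0002]
 dpos [0.26, 0.02, -1.91] dr [-0.0023, 0.0, 0.0002]
 dpos [0.26, 0.02, -1.91] dr [-0.0023, 0.0, 0.0002]
 dpos [0.26, 0.03, -1.91] dr [-0.0023, 0.0, 0.0002]
rim 2345 [597.04386284  58.26263627  67.03500737] ((596.7366943359375, 56.66575622558594), 30.98927116394043) ((596.650634765625, 56.610069274902344), (61.406612396240234, 61.489376068115234), 93.82872009277344)
hous 0 0
hous 0 0
```

View pics/w3.png

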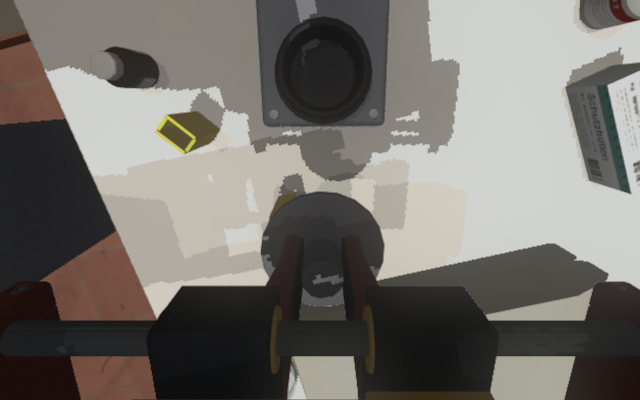

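Rim measured at (596.7, 56.6), radius 31.0, z 67, all as they should be. I move over it, settle and check.

Request:
apply_moves --increments '[{"gripper":0,"delta_pos":[0.3,0,-1.9],"dr":[0,0,0]},{"gripper":0,"delta_pos":[0.3,0,-1.9],"dr":[0,0,0]},{"gripper":0,"delta_pos":[0.6,0,-1.9],"dr":[0,0,0]},{"gripper":0,"delta_pos":[1.2,0.05,-1.9],"dr":[0,0,0]},{"gripper":0,"delta_pos":[1.7,0.05,-1.95],"dr":[0,0,0]}]'

```text
t: 5.3
ee_pos: [599.3, 57.5, 108.2]
orientation: [1.387, 1.083, -1.383]
ft_force: [0.7, 0.4, -0.2]
width: 19.3
```

Request:
apply_moves --increments '[{"gripper":0,"delta_pos":[0,0,0],"dr":[0,0,0]},{"gripper":0,"delta_pos":[0,0,0],"dr":[0,0,0]},{"gripper":0,"delta_pos":[0,0,0],"dr":[0,0,0]},{"gripper":0,"delta_pos":[0,0,0],"dr":[0,0,0]},{"gripper":0,"delta_pos":[0,0,0],"dr":[0,0,0]}]'

```text
t: 5.72
ee_pos: [598.7, 56.3, 108.0]
orientation: [1.386, 1.084, -1.384]
ft_force: [0.2, 0.1, -0.6]
width: 19.1
```

```bash
python3 -c "
from h import *
plan([596.7,57,84.3],-13.2,1)
im,rz,K,R,t=grab('wrist');np.savez('w4.npz',im=im,rz=rz,K=K,R=R,t=t)
P=cloud(rz,K,R,t); z=P[...,2]
q=P[(np.hypot(P[...,0]-597,P[...,1]-57)<36)&(z>90)&(z<101)&(rz>0)&(P[...,1]>57)]
print('disc',len(q),q.mean(0).round(1),cv2.fitEllipse(cv2.convexHull(q[:,:2].astype(np.float32))),q[:,:2].max(0),q[:,:2].min(0))
a=np.c_[q[:,:2],np.ones(len(q))]; print('tilt',np.linalg.lstsq(a,q[:,2],rcond=None)[0])
"
```

```text
t 5.72 pos [598.7  56.3 108. ] jaw [ 0.971 -0.24   0.001] x [ 0.001 -0.    -1.   ] w 19.1 F [ 0.2  0.1 -0.6] d [ -2.    0.7 -23.7] rot 0.7 minrows 1.0 1.0
 dpos [2.37, -0.21, -0.02] dr [-0.0117, -0.0002, -0.0011]
disc 4905 [599.9  73.   97. ] ((598.2305908203125, 65.55979919433594), (44.844970703125, 63.05421447753906), 90.50294494628906) [630.85961498  88.51290999] [565.91187058  57.01478244]
tilt [-2.36603559e-03 -2.58124946e-02  1.00277158e+02]
```

Request:
apply_moves --increments '[{"gripper":0,"delta_pos":[0,-0.19,-0.05],"dr":[0,0,0]},{"gripper":0,"delta_pos":[0.8,0,0],"dr":[0,0,0]},{"gripper":0,"delta_pos":[0.7,0,0],"dr":[0,0,0]},{"gripper":0,"delta_pos":[0.5,0,0],"dr":[0,0,0]},{"gripper":0,"delta_pos":[0.3,0,0],"dr":[0,0,0]}]'

```text
t: 6.18
ee_pos: [596.0, 58.0, 83.8]
orientation: [1.383, 1.087, -1.386]
ft_force: [-12.8, -1.2, 37.5]
width: 19.5
```

Request:
apply_moves --increments '[{"gripper":0,"delta_pos":[0,0,0],"dr":[0,0,0]},{"gripper":0,"delta_pos":[0,0,0],"dr":[0,0,0]},{"gripper":0,"delta_pos":[0,0,0],"dr":[0,0,0]},{"gripper":0,"delta_pos":[0,0,0],"dr":[0,0,0]},{"gripper":0,"delta_pos":[0,0,0],"dr":[0,0,0]}]'

```text
t: 6.6
ee_pos: [596.5, 58.1, 84.0]
orientation: [1.384, 1.086, -1.385]
ft_force: [-1.5, -0.5, 3.5]
width: 19.2
```

```bash
python3 -c "
from h import *
plan([596.7,57,84.3],-13.2,1)
im,rz,K,R,t=grab('wrist');np.savez('w4.npz',im=im,rz=rz,K=K,R=R,t=t)
P=cloud(rz,K,R,t); z=P[...,2]
q=P[(np.hypot(P[...,0]-597,P[...,1]-57)<36)&(z>70)&(z<80)&(rz>0)&(P[...,1]>57)]
print('disc',len(q),q.mean(0).round(1),q[:,:2].max(0),q[:,:2].min(0))
a=np.c_[q[:,:2],np.ones(len(q))]; print('tilt',np.linalg.lstsq(a,q[:,2],rcond=None)[0])
"
```

```text
t 6.6 pos [596.5  58.1  84. ] jaw [ 0.971 -0.239 -0.   ] x [-0. -0. -1.] w 19.2 F [-1.5 -0.5  3.5] d [ 0.2 -1.1  0.3] rot 0.6 minrows 1.0 1.0
 dpos [-0.03, 0.04, 0.11] dr [-0.0106, 0.0001, 0.0004]
disc 5134 [597.9  74.   73.5] [628.81844012  90.52766763] [563.83121915  57.00171932]
tilt [-2.13417026e-03 -3.39331636e-02  7.72782457e+01]
```

Contact is a light 3.5 N and the disc top is at about 74 mm, so it is seated. I release and lift.

Request:
apply_moves --increments '[{"gripper":40,"delta_pos":[0,0,0],"dr":[0,0,0]},{"gripper":40,"delta_pos":[0,0,0],"dr":[0,0,0]},{"gripper":40,"delta_pos":[0,0,0],"dr":[0,0,0]},{"gripper":50,"delta_pos":[0,0,0],"dr":[0,0,0]},{"gripper":50,"delta_pos":[0,0,0],"dr":[0,0,0]}]'

```text
t: 7.07
ee_pos: [596.8, 58.1, 84.1]
orientation: [1.385, 1.085, -1.384]
ft_force: [1.1, -0.0, -0.8]
width: 43.1
```

Request:
apply_moves --increments '[{"gripper":50,"delta_pos":[-1,0,0],"dr":[0,0,0]},{"gripper":50,"delta_pos":[-3,0,0],"dr":[0,0,0]},{"gripper":50,"delta_pos":[-3,0,0],"dr":[0,0,0]},{"gripper":50,"delta_pos":[-4,0,0],"dr":[0,0,0]},{"gripper":50,"delta_pos":[-4,0,0],"dr":[0,0,0]}]'

```text
t: 7.48
ee_pos: [596.0, 58.0, 235.9]
orientation: [1.384, 1.086, -1.386]
ft_force: [0.9, -0.3, 0.2]
width: 44.6
```

```bash
python3 -c "
from h import *
im,rz,K,R,t=grab('wrist');save('w5.png',im);np.savez('w5.npz',im=im,rz=rz,K=K,R=R,t=t)
P=cloud(rz,K,R,t); z=P[...,2]
q=P[(np.hypot(P[...,0]-597,P[...,1]-57)<45)&(z>69)&(z<79)&(rz>0)]
print('disc',len(q),np.median(q[:,2]),cv2.minEnclosingCircle(q[:,:2].astype(np.float32)))
a=np.c_[q[:,:2],np.ones(len(q))]; print('tilt',np.linalg.lstsq(a,q[:,2],rcond=None)[0])
q=P[(z>88)&(z<96)&(rz>0)&(P[...,1]>100)&(P[...,1]<230)&(abs(P[...,0]-621)<80)]
print('hous',len(q),cv2.minAreaRect(q[:,:2].astype(np.float32)))
plan([472,208,240],0,15)
"
```

```text
disc 3116 73.28970060238215 ((596.4771118164062, 57.81935119628906), 32.85932922363281)
tilt [-2.15273869e-03 -1.39165853e-03  7.46571343e+01]
hous 5591 ((619.8486938476562, 153.95849609375), (48.83808517456055, 74.99838256835938), 76.17351531982422)
t 7.53 pos [600.6  58.5 244.9] jaw [ 0.971 -0.239  0.011] x [ 0.012  0.001 -1.   ] w 43.9 F [2.8 0.4 4.6] d [-128.6  149.5   -4.9] rot 13.8 minrows 6.0 3.0
 dpos [0.02, -1.07, -0.76] dr [-0.0161, -0.0002, -0.0008]
 dpos [0.02, -1.06, -0.78] dr [-0.0161, -0.0002, -0.0008]
 dpos [0.02, -1.05, -0.8] dr [-0.0161, -0.0002, -0.0008]
 dpos [0.03, -1.03, -0.81] dr [-0.0161, -0.0002, -0.0008]
 dpos [0.03, -1.02, -0.83] dr [-0.0161, -0.0002, -0.0008]
 dpos [0.03, -1.01, -0.85] dr [-0.0161, -0.0002, -0.0008]
 dpos [0.03, -0.99, -0.86] dr [-0.0161, -0.0002, -0.0008]
 dpos [0.03, -0.98, -0.88] dr [-0.0161, -0.0002, -0.0008]
 dpos [0.03, -0.96, -0.89] dr [-0.0161, -0.0002, -0.0008]
 dpos [0.03, -0.95, -0.91] dr [-0.0161, -0.0002, -0.0008]
 dpos [0.03, -0.93, -0.92] dr [-0.0161, -0.0002, -0.0008]
 dpos [0.03, -0.92, -0.94] dr [-0.0161, -0.0002, -0.0008]
 dpos [0.03, -0.9, -0.95] dr [-0.0161, -0.0002, -0.0008]
 dpos [0.03, -0.89, -0.97] dr [-0.0161, -0.0002, -0.0008]
 dpos [0.03, -0.87, -0.98] dr [-0.0161, -0.0002, -0.0008]
```

View pics/w5.png

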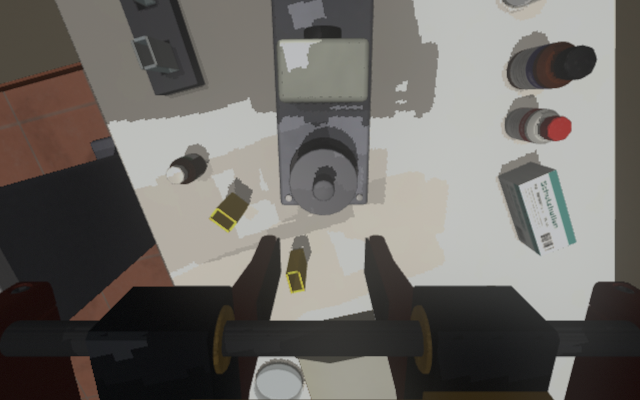

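The cover sits level on the chamber at (323,180): disc top about 73.3 mm, centre within 1.2 mm of the rim centre, tilt about 0. Photometer yaw is about 13.6° from y, which puts the beam at about (637.7, 227). Next is the rack.

```bash
python3 -c "
from h import *
ctrl.get_image('top')
plan([472,165,140],0,5)"
```

```text
t 7.58 pos [600.8  58.5 242.1] jaw [ 0.971 -0.239  0.012] x [ 0.013  0.001 -1.   ] w 44.0 F [ 0.5  0.  -0.3] d [-128.8  106.5 -102.1] rot 13.8 minrows 6.0 3.0
 dpos [2.01, -3.03, -1.45] dr [-0.0482, -0.0005, -0.0025]
 dpos [2.02, -2.96, -1.59] dr [-0.0482, -0.0005, -0.0025]
 dpos [2.02, -2.87, -1.73] dr [-0.0482, -0.0005, -0.0025]
 dpos [2.03, -2.78, -1.87] dr [-0.0482, -0.0005, -0.0025]
 dpos [2.04, -2.68, -2.0] dr [-0.0482, -0.0005, -0.0025]
```

Request:
apply_moves --increments '[{"gripper":50,"delta_pos":[0.5,-2.1,-1.0],"dr":[-0.034,0,0]},{"gripper":50,"delta_pos":[1,-2.1,-1.1],"dr":[-0.034,0,0]},{"gripper":50,"delta_pos":[1.5,-2,-1.2],"dr":[-0.034,0,0]},{"gripper":50,"delta_pos":[1.5,-2,-1.2],"dr":[-0.034,0,0]},{"gripper":50,"delta_pos":[1.5,-2,-1.3],"dr":[-0.034,0,0]}]'

```text
t: 8.0
ee_pos: [505.2, 133.3, 174.0]
orientation: [1.261, 1.175, -1.26]
ft_force: [0.4, 0.6, -0.7]
width: 44.2
```

Request:
apply_moves --increments '[{"gripper":50,"delta_pos":[1.5,-1.9,-1.4],"dr":[-0.034,0,0]},{"gripper":50,"delta_pos":[1.5,-1.9,-1.4],"dr":[-0.034,0,0]},{"gripper":50,"delta_pos":[0.8,0,0],"dr":[0,0,0]},{"gripper":50,"delta_pos":[0,0,0],"dr":[0,0,0]},{"gripper":50,"delta_pos":[0,0,0],"dr":[0,0,0]}]'

```text
t: 8.42
ee_pos: [470.3, 162.8, 136.3]
orientation: [1.212, 1.207, -1.211]
ft_force: [0.4, -0.7, 0.5]
width: 44.0
```

```bash
python3 -c "
from h import *
im,rz,K,R,t=grab('wrist');save('w6.png',im);np.savez('w6.npz',im=im,rz=rz,K=K,R=R,t=t)
P=cloud(rz,K,R,t); z=P[...,2]
q=P[(abs(P[...,0]-472)<25)&(abs(P[...,1]-208)<28)&(z>58)&(z<72)&(rz>0)]
print('cell',len(q),np.median(q[:,2]),cv2.minAreaRect(q[:,:2].astype(np.float32)),q.min(0),q.max(0))
q=P[(abs(P[...,0]-472)<40)&(abs(P[...,1]-238)<80)&(z>20)&(z<27)&(rz>0)]
print('rack',len(q),np.median(q[:,2]),cv2.minAreaRect(q[:,:2].astype(np.float32)),q.min(0),q.max(0))
plan([472,208,37],0,5)
"
```

```text
cell 462 64.67898160744126 ((470.826171875, 207.8168182373047), (25.99291229248047, 15.408666610717773), 89.73249816894531) [463.06622    194.79680114  58.02511332] [478.47467006 220.81490735  66.98312768]
rack 8352 23.326608183598 ((470.78570556640625, 237.5519256591797), (46.18293380737305, 122.43389892578125), 0.2470172792673111) [447.4796034  176.3922607   20.03230077] [493.87947624 298.85982196  26.92848914]
t 8.47 pos [471.  162.8 136.8] jaw [ 1.    -0.004  0.001] x [ 0.001  0.    -1.   ] w 43.9 F [ 0.7 -0.  -1. ] d [  1.   45.2 -99.8] rot 0.2 minrows 3.0 1.0
 dpos [2.0, 0.01, -0.9] dr [-0.0007, -0.0001, -0.0003]
 dpos [2.0, 0.02, -0.9] dr [-0.0007, -0.0001, -0.0003]
 dpos [2.0, 0.02, -0.9] dr [-0.0007, -0.0001, -0.0003]
 dpos [2.0, 0.02, -0.9] dr [-0.0007, -0.0001, -0.0003]
 dpos [2.0, 0.02, -0.9] dr [-0.0007, -0.0001, -0.0003]
```

View pics/w6.png

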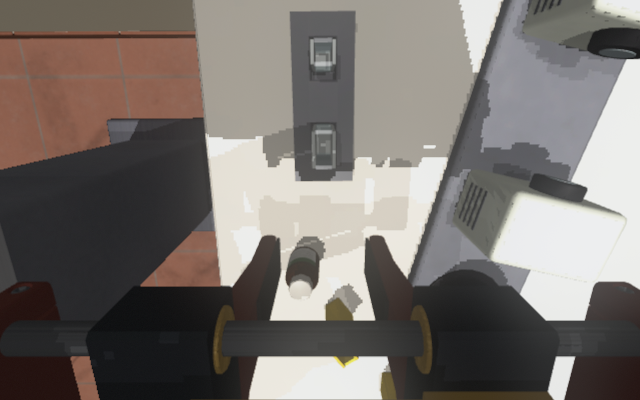

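The long cell is the nearer one at (322,150), centred at (470.8, 207.8), 26 × 15.4 mm and parallel to y. The short cell is at (322,55).

Request:
apply_moves --increments '[{"gripper":50,"delta_pos":[0.5,0,-1],"dr":[0,0,0]},{"gripper":50,"delta_pos":[1.3,0,-1.3],"dr":[0,0,0]},{"gripper":50,"delta_pos":[1.5,0,-1.2],"dr":[0,0,0]},{"gripper":50,"delta_pos":[1.2,0,-1],"dr":[0,0,0]},{"gripper":50,"delta_pos":[0,0,0],"dr":[0,0,0]}]'

```text
t: 8.88
ee_pos: [469.9, 209.0, 89.8]
orientation: [1.211, 1.208, -1.212]
ft_force: [-0.4, 0.5, 0.5]
width: 44.2
```

Request:
apply_moves --increments '[{"gripper":50,"delta_pos":[0,0,0],"dr":[0,0,0]},{"gripper":50,"delta_pos":[0,0,0],"dr":[0,0,0]},{"gripper":50,"delta_pos":[0,0,0],"dr":[0,0,0]},{"gripper":50,"delta_pos":[0,0,0],"dr":[0,0,0]},{"gripper":50,"delta_pos":[0,0,0],"dr":[0,0,0]}]'

```text
t: 9.3
ee_pos: [470.3, 207.6, 91.8]
orientation: [1.213, 1.207, -1.211]
ft_force: [0.1, 0.2, -0.6]
width: 43.6
```

```bash
python3 -c "
from h import *
plan([470.8,207.8,37],-0,1)
im,rz,K,R,t=grab('wrist');save('w7.png',im)
P=cloud(rz,K,R,t); z=P[...,2]
q=P[(abs(P[...,0]-472)<13)&(abs(P[...,1]-208)<20)&(z>58)&(z<69)&(rz>0)]
print('cell',len(q),np.median(q[:,2]),cv2.minAreaRect(q[:,:2].astype(np.float32)),q.min(0),q.max(0))
"
```

```text
t 9.3 pos [470.3 207.6  91.8] jaw [ 1.    -0.004  0.001] x [ 0.001  0.    -1.   ] w 43.6 F [ 0.1  0.2 -0.6] d [  0.5   0.2 -54.8] rot 0.2 minrows 2.0 1.0
 dpos [5.48, 0.05, -0.02] dr [-0.0038, -0.0004, -0.001]
cell 653 64.45602388760813 ((470.9454040527344, 207.8988037109375), (15.873688697814941, 26.465818405151367), 0.7450029850006104) [462.91391032 194.67700434  58.03449281] [478.84702324 221.12463923  67.05890308]
```

Request:
apply_moves --increments '[{"gripper":50,"delta_pos":[1,0.06,-0.03],"dr":[0,0,0]},{"gripper":50,"delta_pos":[1.7,0,0],"dr":[0,0,0]},{"gripper":50,"delta_pos":[1.7,0,0],"dr":[0,0,0]},{"gripper":50,"delta_pos":[1.0,0,0],"dr":[0,0,0]},{"gripper":30,"delta_pos":[0,0,0],"dr":[0,0,0]}]'

```text
t: 9.77
ee_pos: [469.0, 207.5, 35.0]
orientation: [1.209, 1.209, -1.215]
ft_force: [0.4, 0.5, -1.2]
width: 40.0
```

Request:
apply_moves --increments '[{"gripper":26,"delta_pos":[0,0,0],"dr":[0,0,0]},{"gripper":26,"delta_pos":[0,0,0],"dr":[0,0,0]},{"gripper":26,"delta_pos":[0,0,0],"dr":[0,0,0]},{"gripper":26,"delta_pos":[0,0,0],"dr":[0,0,0]},{"gripper":26,"delta_pos":[0,0,0],"dr":[0,0,0]}]'

```text
t: 10.18
ee_pos: [470.8, 208.4, 37.8]
orientation: [1.212, 1.207, -1.21]
ft_force: [0.3, -0.3, -0.1]
width: 23.0
```

```bash
python3 -c "
from h import *
plan([470.9,207.9,37],-0,1)"
```

```text
t 10.18 pos [470.8 208.4  37.8] jaw [ 1.    -0.003  0.001] x [ 0.001  0.    -1.   ] w 23.0 F [ 0.3 -0.3 -0.1] d [ 0.1 -0.5 -0.8] rot 0.2 minrows 1.0 1.0
 dpos [0.08, 0.01, 0.05] dr [-0.003, -0.0005, -0.0011]
```

Request:
apply_moves --increments '[{"gripper":0,"delta_pos":[0,0,0],"dr":[0,0,0]},{"gripper":0,"delta_pos":[0,0,0],"dr":[0,0,0]},{"gripper":0,"delta_pos":[0,0,0],"dr":[0,0,0]},{"gripper":0,"delta_pos":[0,0,0],"dr":[0,0,0]},{"gripper":0,"delta_pos":[0,0,0],"dr":[0,0,0]}]'

```text
t: 10.6
ee_pos: [470.6, 208.3, 37.5]
orientation: [1.212, 1.208, -1.211]
ft_force: [-1.1, -1.1, 5.8]
width: 15.6
```

Request:
apply_moves --increments '[{"gripper":0,"delta_pos":[-0.5,0,0],"dr":[0,0,0]},{"gripper":0,"delta_pos":[-1.5,0,0],"dr":[0,0,0]},{"gripper":0,"delta_pos":[-2.5,0,0],"dr":[0,0,0]},{"gripper":0,"delta_pos":[-3.5,0,0],"dr":[0,0,0]},{"gripper":0,"delta_pos":[-3,0,0],"dr":[0,0,0]}]'

```text
t: 11.02
ee_pos: [469.9, 207.9, 148.4]
orientation: [1.21, 1.208, -1.213]
ft_force: [1.6, 0.8, -0.3]
width: 15.8
```

```bash
python3 -c "
from h import *
plan([637.7,227,150],-13.6,10)"
```

```text
t 11.02 pos [469.9 207.9 148.4] jaw [ 1.    -0.003 -0.001] x [-0.001 -0.001 -1.   ] w 15.8 F [ 1.6  0.8 -0.3] d [167.8  19.1   1.6] rot 13.4 minrows 5.0 3.0
 dpos [-0.02, 1.68, -0.2] dr [0.0234, 0.0001, 0.0001]
 dpos [-0.02, 1.67, -0.24] dr [0.0234, 0.0001, 0.0001]
 dpos [-0.02, 1.67, -0.27] dr [0.0234, 0.0001, 0.0001]
 dpos [-0.02, 1.66, -0.31] dr [0.0234, 0.0001, 0.0001]
 dpos [-0.02, 1.65, -0.35] dr [0.0234, 0.0001, 0.0001]
 dpos [-0.02, 1.64, -0.39] dr [0.0234, 0.0001, 0.0001]
 dpos [-0.02, 1.63, -0.43] dr [0.0234, 0.0001, 0.0001]
 dpos [-0.02, 1.62, -0.47] dr [0.0234, 0.0001, 0.0001]
 dpos [-0.02, 1.61, -0.5] dr [0.0234, 0.0001, 0.0001]
 dpos [-0.02, 1.6, -0.54] dr [0.0234, 0.0001, 0.0001]
```

Request:
apply_moves --increments '[{"gripper":0,"delta_pos":[0,1.7,-0.2],"dr":[0.0235,0,0]},{"gripper":0,"delta_pos":[0,1.7,-0.2],"dr":[0.0235,0,0]},{"gripper":0,"delta_pos":[0,1.7,-0.3],"dr":[0.0235,0,0]},{"gripper":0,"delta_pos":[0,1.65,-0.3],"dr":[0.0235,0,0]},{"gripper":0,"delta_pos":[0,1.65,-0.35],"dr":[0.0235,0,0]}]'

```text
t: 11.43
ee_pos: [555.6, 217.5, 147.4]
orientation: [1.298, 1.149, -1.298]
ft_force: [-0.1, -0.0, -1.2]
width: 15.9
```

Request:
apply_moves --increments '[{"gripper":0,"delta_pos":[0,1.65,-0.4],"dr":[0.0235,0,0]},{"gripper":0,"delta_pos":[0,1.6,-0.4],"dr":[0.0235,0,0]},{"gripper":0,"delta_pos":[0,1.6,-0.5],"dr":[0.0235,0,0]},{"gripper":0,"delta_pos":[0,1.6,-0.5],"dr":[0.0235,0,0]},{"gripper":0,"delta_pos":[0,1.6,-0.5],"dr":[0.0235,0,0]}]'

```text
t: 11.85
ee_pos: [638.7, 226.7, 147.0]
orientation: [1.382, 1.087, -1.384]
ft_force: [0.7, -0.4, 0.0]
width: 15.6
```

Request:
apply_moves --increments '[{"gripper":0,"delta_pos":[0,0,0],"dr":[0,0,0]},{"gripper":0,"delta_pos":[0,0,0],"dr":[0,0,0]},{"gripper":0,"delta_pos":[0,0,0],"dr":[0,0,0]},{"gripper":0,"delta_pos":[0,0,0],"dr":[0,0,0]},{"gripper":0,"delta_pos":[0,0,0],"dr":[0,0,0]}]'

```text
t: 12.27
ee_pos: [637.4, 226.7, 147.2]
orientation: [1.381, 1.088, -1.383]
ft_force: [-0.1, -0.5, -0.4]
width: 16.0
```

```bash
python3 -c "
from h import *
plan([637.7,227,150],-13.6,1)
im,rz,K,R,t=grab('wrist');save('w8.png',im);np.savez('w8.npz',im=im,rz=rz,K=K,R=R,t=t)
print((-R.T@t).round())
P=cloud(rz,K,R,t); z=P[...,2]
for n,lo,hi,c in(('lamp',87,96,(656,300)),('snoutL',66,87,(648,275)),('det',87,96,(620,154)),('snoutD',66,87,(626,185)),('plate',12,24,(637,227)),('cell',170,186,(637,227))):
  q=P[(np.hypot(P[...,0]-c[0],P[...,1]-c[1])<(70 if n!='cell' else 22))&(z>lo)&(z<hi)&(rz>0)]
  print(n,len(q),(np.median(q[:,2]),cv2.minAreaRect(q[:,:2].astype(np.float32)),q.min(0).round(1),q.max(0).round(1)) if len(q)>5 else '')
"
```

```text
t 12.27 pos [637.4 226.7 147.2] jaw [ 0.972 -0.235 -0.001] x [-0.001 -0.    -1.   ] w 16.0 F [-0.1 -0.5 -0.4] d [0.3 0.3 2.8] rot 0.0 minrows 1.0 1.0
 dpos [-0.28, 0.03, -0.04] dr [-0.0001, 0.0004, 0.0006]
[656. 303. 301.]
lamp 10619 (np.float64(91.21052816247034), ((654.1222534179688, 300.10748291015625), (49.64988708496094, 75.5124740600586), 76.40038299560547), array([613.3, 268.4,  87. ]), array([695.1, 331.4,  94. ]))
snoutL 791 (np.float64(83.90958782332387), ((653.0408935546875, 295.1319274902344), (59.83457946777344, 76.09219360351562), 76.8582992553711), array([612.7, 263.3,  69.6]), array([695.1, 331.6,  87. ]))
det 75 (np.float64(91.26002415448214), ((620.0185546875, 154.98660278320312), (6.0707926750183105, 26.89513397216797), 83.92407989501953), array([606.7, 150.8,  89.8]), array([633.7, 159.4,  92.7]))
snoutD 16 (np.float64(69.62371928381651), ((625.0128173828125, 176.06674194335938), (3.103971242904663, 75.06095123291016), 75.91793823242188), array([588.2, 165.4,  66.9]), array([661. , 185.5,  74.2]))
plate 9861 (np.float64(17.262207891924124), ((635.2966918945312, 220.39523315429688), (101.35358428955078, 100.2144775390625), 76.68895721435547), array([577.7, 162. ,  12.3]), array([694.7, 280.6,  23.9]))
cell 2341 (np.float64(175.0333945622156), ((636.326904296875, 226.05712890625), (27.860307693481445, 38.726287841796875), 74.5221939086914), array([620.4, 211.9, 170. ]), array([658.2, 242.1, 186. ]))
```

View pics/w8.png

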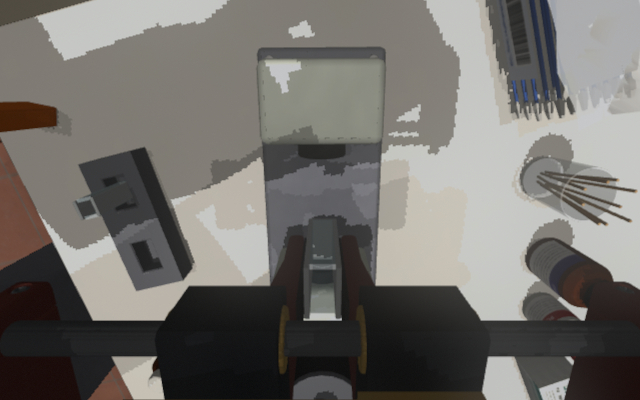

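Wrist view: the cell is upright in the fingers at (322,260), lamp housing at (320,100), short cell still in the rack. The housings are 150.1 mm apart, as they should be, so the beam is at about (637.1, 227.1). I descend.

Request:
apply_moves --increments '[{"gripper":0,"delta_pos":[0.5,-0.05,-0.07],"dr":[0,0,0]},{"gripper":0,"delta_pos":[1.5,0,0],"dr":[0,0,0]},{"gripper":0,"delta_pos":[1.5,0,0],"dr":[0,0,0]},{"gripper":0,"delta_pos":[1.2,0,0],"dr":[0,0,0]},{"gripper":0,"delta_pos":[0.8,0,0],"dr":[0,0,0]}]'

```text
t: 12.73
ee_pos: [637.0, 227.3, 90.4]
orientation: [1.381, 1.088, -1.384]
ft_force: [0.4, -0.2, -0.4]
width: 15.9
```

Request:
apply_moves --increments '[{"gripper":0,"delta_pos":[0.8,0,0],"dr":[-0.003,0,0]},{"gripper":0,"delta_pos":[0.7,0,0],"dr":[0,0,0]},{"gripper":0,"delta_pos":[0.57,0,0],"dr":[0,0,0]},{"gripper":0,"delta_pos":[0,0,0],"dr":[0,0,0]},{"gripper":0,"delta_pos":[0,0,0],"dr":[0,0,0]}]'

```text
t: 13.15
ee_pos: [638.0, 227.5, 71.3]
orientation: [1.38, 1.089, -1.38]
ft_force: [-0.3, -0.2, 1.3]
width: 15.6
```

Request:
apply_moves --increments '[{"gripper":0,"delta_pos":[0,0,0],"dr":[0,0,0]},{"gripper":0,"delta_pos":[0,0,0],"dr":[0,0,0]},{"gripper":0,"delta_pos":[0,0,0],"dr":[0,0,0]},{"gripper":0,"delta_pos":[0,0,0],"dr":[0,0,0]},{"gripper":0,"delta_pos":[0,0,0],"dr":[0,0,0]}]'

```text
t: 13.57
ee_pos: [638.1, 227.6, 71.8]
orientation: [1.381, 1.089, -1.38]
ft_force: [-0.4, -0.5, 0.4]
width: 16.2
```

```bash
python3 -c "
from h import *
plan([637.1,227.5,71.5],-13.4,1)
im,rz,K,R,t=grab('wrist');save('w9.png',im);np.savez('w9.npz',im=im,rz=rz,K=K,R=R,t=t)
P=cloud(rz,K,R,t); z=P[...,2]
q=P[(np.hypot(P[...,0]-637,P[...,1]-227)<16)&(z>90)&(z<105)&(rz>0)]
print('cell',len(q),np.median(q[:,2]),cv2.minAreaRect(q[:,:2].astype(np.float32)),q.min(0).round(1),q.max(0).round(1))
im2,rz,K,R,t=grab('scene')
u,v=proj(K,R,t,[620,150,70]).astype(int); c=im2[v-60:v+60,u-70:u+90]
a=cv2.resize(im,(480,300)); b=cv2.resize(c,(480,360),interpolation=cv2.INTER_CUBIC); print(u,v)
im3,rz,K,R,t=grab('top'); d=cv2.resize(im3[130:260,190:380],(320,219)); o=np.zeros((600,800,3),np.uint8)
o[:300,:480]=a; o[300:600,:480]=cv2.resize(b,(480,300)); o[:219,480:]=d; save('fin.png',o)
"
```

```text
t 13.57 pos [638.1 227.6  71.8] jaw [ 0.973 -0.233  0.   ] x [ 0.  0. -1.] w 16.2 F [-0.4 -0.5  0.4] d [-1.  -0.1 -0.3] rot 0.1 minrows 1.0 1.0
 dpos [0.03, -0.09, 0.03] dr [-0.0012, -0.0003, -0.0004]
cell 1856 97.85203376538755 ((637.601806640625, 226.9654998779297), (27.2800350189209, 22.896894454956055), 78.11065673828125) [627.5 212.9  90. ] [650.9 241.2 105. ]
297 175
```

View pics/fin.png

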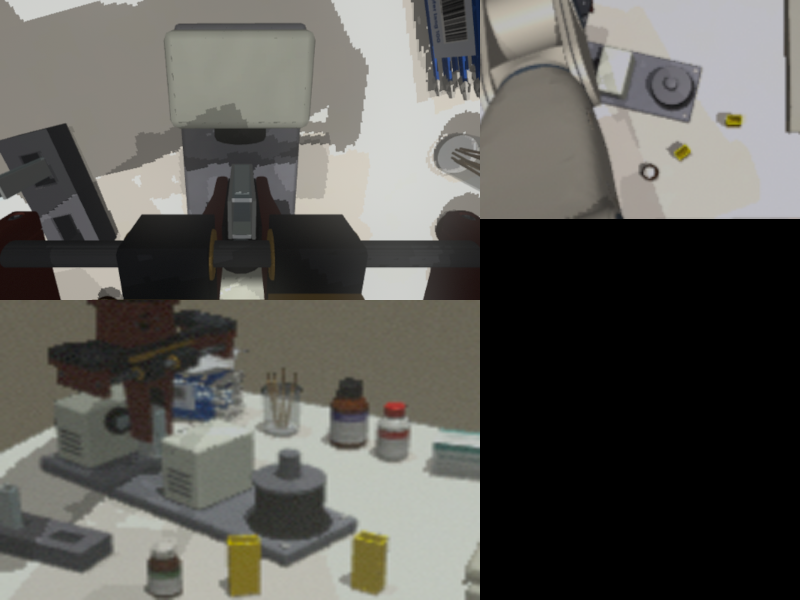

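The cell is upright between the housings with the cover seated at lower right (290,490), and the other objects are undisturbed. One 0.8 mm nudge, then I hand in.

Request:
apply_moves --increments '[{"gripper":0,"delta_pos":[0,-0.08,0],"dr":[0,0,0]},{"gripper":0,"delta_pos":[0,0,0],"dr":[0,0,0]},{"gripper":0,"delta_pos":[0,0,0],"dr":[0,0,0]},{"gripper":0,"delta_pos":[0,0,0],"dr":[0,0,0]},{"gripper":0,"delta_pos":[0,0,0],"dr":[0,0,0]}]'

```text
t: 14.13
ee_pos: [637.2, 227.7, 71.5]
orientation: [1.38, 1.089, -1.38]
ft_force: [-0.6, 0.3, -0.5]
width: 15.5
```

```bash
python3 -c "
from h import *
plan([637.1,227.5,71.5],-13.4,1)
print(ctrl.close_job())"
```

```text
t 14.13 pos [637.2 227.7  71.5] jaw [ 0.973 -0.233 -0.   ] x [-0.  0. -1.] w 15.5 F [-0.6  0.3 -0.5] d [-0.1 -0.2  0. ] rot 0.1 minrows 1.0 1.0
 dpos [-0.0, -0.0, 0.02] dr [-0.0011, 0.0, 0.0]
the job is handed in; nothing more can be done
None
```

I set the cover on the reference chamber and released it, then took the long cell from the rack by its frosted sides. I was still holding it in the light path when I handed the job in, at 14.1 s; no verdict was reported.

- **Cover:** the last depth check gave the disc top at 73.3 mm (74 expected), about 0.1° of tilt, and its centre within about 1.2 mm of the rim's. Setting it down peaked at about 37 N upwards at the wrist, just after contact. It eased to 3.5 N before release.
- **Long cell:** the tool ended within about 0.2 mm and 0.1° of the pose worked out for a centred cell, at the 70 mm beam height. The wrist force was about 0.8 N, which is noise, so nothing was touching. An earlier depth fit put the cell 0.5 mm from the beam in x, and I nudged it 0.8 mm afterwards without measuring again.
- **Other objects:** the short cell, bottle and yellow look-alikes looked undisturbed in the last pictures. I did not measure them again, and the dish and slide box were outside the last view.

One measurement disagreed: the photometer's yaw came out between 13.2° and 13.8° depending on the method, and I used 13.4°.

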